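# Bedside lantern off its hook and into the charging dock

## Robot

A 6-joint arm with a two-finger parallel gripper is mounted at the origin on the work surface. World frame = base frame: x ahead of the robot, y to its left, z up, the work surface at z = 0. Lengths are in m, angles in rad, forces in N, time in s.
With the tool pointing down it reaches from about 0.325 to 0.775 m from the base axis. Payload 5.5 kg.
Tool frame: the origin (TCP) lies between the finger pads; the fingertips stand 8 mm ahead of it and the grasp point (between the pads) lies 11 mm behind it (tcp_to_tips is the distance from the TCP to the fingertips, in m); z points along the fingers, y is the line along which they close (so a half turn about z gives the same grasp; the last joint's range is limited). The gripper opens to 88 mm and grips with 3 to 60 N. Pads are 20 mm wide; open, the fingers measure 115 mm over their backs; the gripper's body (75 mm by 178 mm) begins 61 mm behind the grasp point.
Start: joints at [1.165, 0.091, 1.231, -0, 1.82, -0.057], TCP at [0.205, 0.564, 0.231] pointing down, gripper open.
Joint ranges: [-2.87, 2.87], [-0.86, 2.18], [0.17, 2.46], [-1.51, 4.65], [0.06, 2.69], [-2.65, 2.65]. Speed limits (rad/s): [2.57, 2.57, 3.01, 3.14, 3.14, 3.14].

## Interface

Orientations are given as a unit quaternion [w, x, y, z].
In Python, from bench import * gives the robot as it stands. Calls block until the motion is done:
- move_to(position, orientation): joint-space move of the TCP to a pose.
- move_l(position, speed=0.15, orientation=None): straight line of the TCP; orientation=None keeps the orientation; speed is the mean speed in m/s.
- movej(angles): joint-space move.
- gripper_open() and close(): open the fingers fully, or close them until they stop; the grip force is fixed at half the most.
- hold(seconds).
- inverse_kinematics(position, orientation): joint angles nearest the present ones, or None.
- state(): the state.
- get_image(name): name is "scene" or "top"; returns a dict with "frame" (480x640x3 uint8, blue, green, red), "depth" (480x640 float32, m along the optical axis (not along the pixel's ray), 0 where there is no reading), "camera_matrix" (3x3 intrinsics, pixels), "k1" (the pictures are not rectified: a ray, as slopes to the right and down, at radius r is drawn at 1 + k1 r^2 times it, then the intrinsics apply), "view" (4x4, takes a point from world to camera coordinates). Camera axes: x right, y up, looking along -z (the intrinsics and any distortion apply to the point x, -y, -z); pixel columns grow to the right and rows downward; lengths in m; the calibration is good to about 2 mm. A picture is of the moment at which its call begins.
A pose or a line that the arm cannot do raises IKError and nothing moves.
- job_done(): hands the job in; it is judged then, once.
The state is a dict: "time": time; "joint_pos": joint angles; "dq": joint speeds; "joint_torque": joint torques, N m; "ee_pos": TCP position; "ee_rot": TCP orientation; "ft_force": force on the tool from outside, world axes, zero at the start; "moment": the same for the moment, N m; "finger_gap": finger opening in m; "finger_force": force on a finger pad.
Only numpy, scipy, OpenCV 4.12 (cv2) and the standard library are available. Lean on these libraries where they do the work, as an engineer would, in place of code of your own. Each camera call takes 0.05 s, during which the arm holds its last target. There are 200 camera calls.

## Task

Lift the blue lantern up and off its hook and put it on charge: stand it in the white dock with its tongue fully home in the slot of the dock's contact plate. That plate swivels and may have been left at any angle, so feel for the slot by turning the lantern under light pressure rather than forcing it. Let go, and do not knock over or shift the clock, the power cube or the cup.

Things in the scene. Friction and masses are not known exactly. Their poses are not given: they have to be found in the camera images.
- lantern: Rechargeable hand lantern, 158 mm tall, 150 to 310 g, hanging upright by its wire loop. Origin: centre of the underside of its charging tongue; z runs up along it. A copper tongue (20 mm wide along y, 6 mm thick along x) from z 0 to 12 mm; a black round foot, 36 mm diameter, z 12 to 42; a blue square body z 42 to 122; the loop above. The tongue fits the slot either way round.
- lantern_grip (a point): Point on the lantern's axis 108 mm above its origin, in the upper part of the blue body, which is 30 x 30 mm with flats facing the lantern's x and y and white light windows on the x faces. Gripped here on the y flats from above, the fingers straddle loop and hook strap and the gripper clears the hook's lip.
- lantern_loop (a point): Centre of the top bar of the lantern's closed loop of 5 mm wire, 155 mm above its origin. The loop lies in the lantern's y-z plane; inside it is 20 mm wide and 30 mm high above the body's top; the hook strap passes through it along x.
- hook_stand: Fixed stand. Origin: centre of the underside of its round foot (110 mm across, 14 mm high). A 14 mm post rises there to 196 mm; from its top a flat brass strap runs level to the stand's -x side and ends in an upright lip at x -81 to -85 mm, top at z 211 mm: the lantern must rise 12 to 25 mm (higher, its body meets the strap), then go out to -x past the lip. Nothing stands higher.
- hook_mid (a point): Point on the upper face of the hook strap (z 200 mm; 12 mm wide, 4 mm thick), 45 mm out from the post's axis. The loop hangs within about 12 mm of it along the strap.
- dock: Fixed charging dock. Origin: centre of its underside; z up. A black disc 96 mm across, 4 mm thick, carries a white round well of 39 mm inside diameter, with a swivelling yellow contact plate inside. With the tongue lying on the plate the lantern's origin is 20 mm above the dock's origin; fully home, with the foot resting on the plate, 8 mm. Any final heading is fine.
- dock_plate (a point): Centre of the yellow plate's upper face, 20 mm above the dock's origin; axes are the dock's, not the plate's. A slot 10 mm wide, 25 mm long, 16 mm deep runs across its middle, within 1.0 rad either way of the dock's y axis, angle not reported. The plate turns stiffly (0.08 N m): a tongue pressed on it with some 4 N slides round and drops in when aligned within about 0.15 rad.
- dock_mouth (a point): Centre of the dock's rim, 46 mm above its origin; over the top 8 mm the well flares from 39 to 50 mm.
- clock: Bystander: alarm clock of light wood with a grey front, 70 x 150 x 80 mm high, loose. Origin: centre of its underside.
- power_cube: Bystander: white charger cube 52 x 52 x 50 mm high, loose. Origin: centre of its underside.
- cup: Bystander: blue ceramic cup, 68 mm across, 75 mm high, loose. Origin: centre of its underside.
There are look-alikes about, which are no part of the job. There is more than one size of the lantern; the one meant has the size given above. Of the things shaped like the hook_stand, the dark steel one is meant.

How it is judged:
On the way:
1. the lantern is off the hook: its loop more than 80 mm from the middle of the strap, still in the air (distance between lantern_loop and hook_mid above 0.08 m and height (world z) of lantern above 0.03 m and contact force between lantern and hook_stand below 0.1 N), for 0.1 s.
At the end, for the whole second after the job is handed in: The lantern stands at rest in the dock with its tongue home in the slot: its origin 4 to 11 mm above the dock's origin and within 5 mm of its axis, upright within 0.08 rad (z of lantern in the frame of dock between 0.004 and 0.011 m and horizontal distance between lantern and dock below 0.005 m and angle between lantern's own z axis and vertical below 0.08 rad and linear speed of lantern below 0.02 m/s); the robot touches nothing.
It fails at once if the lantern is forced or dropped: it presses on the dock with more than 40 N (contact force between lantern and dock above 40 N).
It fails at once if the clock, power cube or cup is shifted by more than 30 mm or tipped (distance of any of clock, power_cube, cup from where it was at the start of the episode above 0.03 m or angle between any of clock, power_cube, cup's own z axis and vertical above 0.4 rad).
It also fails if it takes over 64 s, if anything falls off the work surface, if the arm or the gripper's body presses on something with over 40 N, if the wrist force passes 120 N, or if a joint passes its speed limit or range.

## Working session

There is one attempt and no reset: what is moved stays moved. The work goes in short steps, each a Python script; the robot and the scene stay as the last script left them, time stands still between calls to the robot, and variables do not carry over. Pictures are saved under pics/ and viewed, at most 10 in all, crops included, and the job is handed in when it is done.

```bash
mkdir -p pics; ls; cat > h.py <<'E'
from bench import *
import numpy as np, cv2
def undist(im,uv):
    K=im["camera_matrix"];k=float(im["k1"])
    return cv2.undistortPoints(np.array(uv,float).reshape(-1,1,2),np.array(K,float),np.array([k,0,0,0.])).reshape(-1,2)
def ray(im,u,v):
    x,y=undist(im,[(u,v)])[0]
    V=np.array(im["view"]);R=V[:3,:3];t=V[:3,3]
    return -R.T@t, R.T@np.array([x,-y,-1.])   # point = o + depth*d
def pt(im,u,v):
    o,d=ray(im,u,v); return o+im["depth"][int(round(v)),int(round(u))]*d
def cloud(im):
    v,u=np.mgrid[0:480,0:640]
    xy=undist(im,np.stack([u.ravel(),v.ravel()],1))
    V=np.array(im["view"]);R=V[:3,:3];t=V[:3,3]
    D=im["depth"].reshape(-1,1)
    c=np.c_[xy[:,0],-xy[:,1],-np.ones(len(xy))]*D
    return ((c-t)@R).reshape(480,640,3)
E
python3 - <<'E'
from h import *
import pickle
for n in("scene","top"):
    im=get_image(n);cv2.imwrite(f"pics/{n}.png",im["frame"]);pickle.dump(im,open(n+".pkl","wb"))
    print(n,im["k1"],ray(im,320,240),pt(im,320,240))
print(state())
E
```

```text
pics
scene 0.006829274616335035 (array([ 1.21914051, -0.20401697,  0.8264717 ]), array([-0.6559683 ,  0.26604658, -0.70642379])) [0.45262047 0.10686701 0.0009928 ]
top -0.1356882389591074 (array([0.34106821, 0.08185723, 1.35898694]), array([ 0.19000812, -0.01692003, -0.9817182 ])) [ 0.60486093  0.05836676 -0.00395543]
{'time': 0.1, 'joint_pos': array([ 1.16525738e+00,  9.17749062e-02,  1.23175499e+00, -1.21059846e-05,
        1.81982086e+00, -5.67046347e-02]), 'dq': array([ 2.09699153e-03, -2.65742571e-04, -1.56588011e-03,  1.55662320e-03,
        8.19762433e-04,  4.48816548e-05]), 'joint_torque': array([ 1.77449365e-03, -4.47860098e+01, -4.07568669e+01,  7.00086169e-02,
        2.84530217e-02, -1.37658803e-04]), 'ee_pos': array([0.20498745, 0.56362224, 0.22963105]), 'ee_rot': array([-1.95652602e-04,  1.73535562e-01,  9.84827211e-01, -8.57022358e-04]), 'ft_force': array([-0.17789837,  0.32146408, -0.06146217]), 'moment': array([-0.02868377, -0.00755817,  0.02898854]), 'finger_force': 0.0, 'finger_gap': 0.08752422811018923}
```

View pics/scene.png

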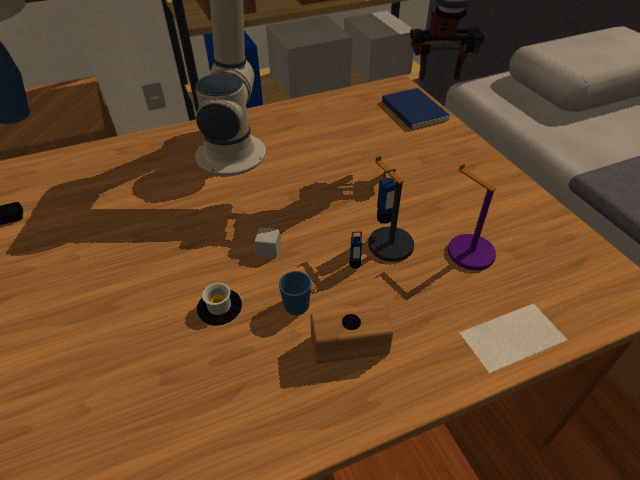

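View pics/top.png

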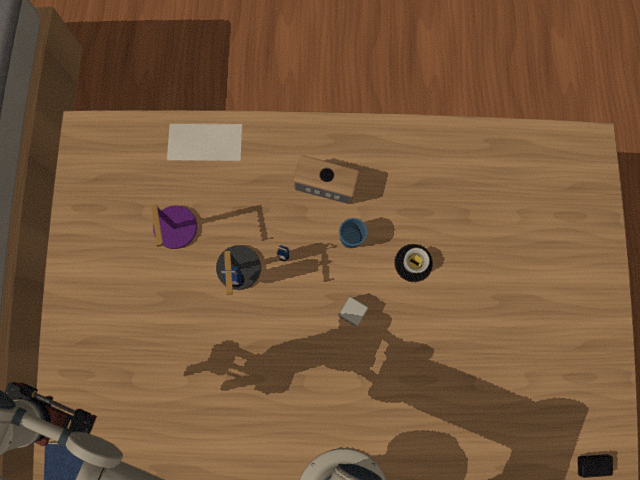

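The scene view shows the dark stand's foot at (391,243), with its strap running to (378,160) and the blue lantern hanging at (388,200). The dock is at (218,300) and a small look-alike lantern stands at (356,250). In the top view the stand is at (238,268), strap (228,252–293), lantern about (234,275), dock (414,262), cup (352,233), cube (353,311) and clock (327,180). Next I'll enlarge crops and take depth measurements.

```bash
python3 - <<'E'
from h import *
import pickle
S=pickle.load(open("scene.pkl","rb"));T=pickle.load(open("top.pkl","rb"))
def crop(im,u,v,w,h,s): return cv2.resize(im["frame"][v:v+h,u:u+w],None,fx=s,fy=s,interpolation=cv2.INTER_CUBIC)
a=crop(S,360,145,80,60,5);b=crop(S,190,275,60,60,5);c=crop(T,205,240,80,60,5);d=crop(T,385,232,60,60,5)
cv2.imwrite("pics/c1.png",np.vstack([np.hstack([a,b]),np.hstack([c,d])]))
for n,im in(("S",S),("T",T)):
    P=cloud(im);np.save(n+".npy",P)
P=np.load("T.npy")
def rep(n,u0,u1,v0,v1,z0,z1):
    q=P[v0:v1,u0:u1].reshape(-1,3);q=q[(q[:,2]>z0)&(q[:,2]<z1)]
    print(n,len(q),q.mean(0).round(4),((q.max(0)+q.min(0))/2).round(4),(q.max(0)-q.min(0)).round(3))
rep("strap",205,265,240,300,.185,.25)
rep("foot",210,266,240,300,.008,.022)
rep("docktop",385,445,235,290,.038,.06)
rep("plate",400,430,248,276,.012,.032)
rep("cup",330,375,212,255,.06,.09)
rep("cube",335,372,292,330,.04,.06)
rep("clock",290,365,150,205,.07,.1)
rep("small",270,295,240,265,.05,.2)
E
```

```text
strap 298 [0.4937 0.2533 0.2021] [0.4932 0.2529 0.2007] [0.092 0.03  0.031]
foot 1059 [0.537  0.2495 0.0149] [0.5336 0.26   0.015 ] [0.111 0.138 0.014]
docktop 269 [ 0.5508 -0.1742  0.0452] [ 0.5501 -0.1721  0.0457] [0.06  0.06  0.015]
plate 174 [ 0.5507 -0.1739  0.0207] [ 0.547  -0.1736  0.0219] [0.045 0.054 0.02 ]
cup 210 [ 0.615 -0.018  0.073] [ 0.6114 -0.0168  0.0709] [0.066 0.065 0.021]
cube 495 [ 0.4266 -0.0192  0.0503] [ 0.4263 -0.02    0.0499] [0.066 0.066 0.019]
clock 1782 [0.7457 0.0476 0.0803] [0.748  0.0467 0.0793] [0.102 0.159 0.018]
small 130 [0.5586 0.1472 0.0892] [0.561  0.1478 0.0877] [0.026 0.027 0.068]
```

View pics/c1.png

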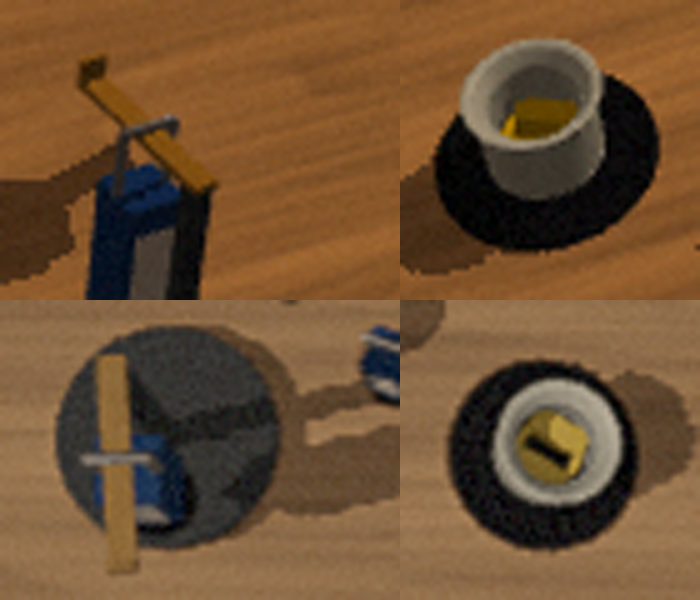

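The slot shows in the top view from (410.6,261) to (418,264.4). The loop's bar runs (221.4,271.8) to (236.6,271.8) in top and is centred near (390,170.6) in scene. I'll triangulate both from the two views.

```bash
python3 - <<'E'
from h import *
import pickle
S=pickle.load(open("scene.pkl","rb"));T=pickle.load(open("top.pkl","rb"))
PT=np.load("T.npy");PS=np.load("S.npy")
f=lambda x,o,u0:u0+(x-o+.5)/5-.5
def tri(s,t):
    (a,d),(b,e)=ray(S,*s),ray(T,*t)
    d=d/np.linalg.norm(d);e=e/np.linalg.norm(e)
    k=np.linalg.lstsq(np.c_[d,-e],b-a,rcond=None)[0];p,q=a+k[0]*d,b+k[1]*e
    return ((p+q)/2).round(4),round(float(np.linalg.norm(p-q)),4)
def at(im,u,v,z):
    o,d=ray(im,u,v);return (o+(z-o[2])/d[2]*d).round(4)
sa=lambda x,y:(f(x,0,360),f(y,0,145)); sb=lambda x,y:(f(x,400,190),f(y,0,275))
tc=lambda x,y:(f(x,0,205),f(y,300,240)); td=lambda x,y:(f(x,400,385),f(y,300,232))
print("loop L",tri(sa(124,130),tc(82,459)),"R",tri(sa(176,123),tc(158,460)))
print("lip top",tri(sa(92,62),tc(121,573)))
print("post end strap",tri(sa(204,187),tc(112,357)))
print("dock rim",tri(sb(533,95),td(558,442)), at(S,*sb(533,95),.046),at(T,*td(558,442),.046))
print("loop at z .203",at(T,*tc(82,459),.203),at(T,*tc(158,460),.203),at(S,*sa(124,130),.203),at(S,*sa(176,123),.203))
print("slot ends",at(T,*td(528,444),.02),at(T,*td(566,463),.02),at(T,*td(547,453.5),.02))
print("disc",at(T,*td(543,455),.004),"foot",at(T,*tc(168,437),.014))
def pca(q,n):
    m=q.mean(0);w,v=np.linalg.eigh(np.cov((q-m)[:,:2].T));print(n,len(q),m.round(4),v[:,1].round(3),np.sqrt(w).round(4))
def col(im,P,reg,c):
    u0,u1,v0,v1=reg;F=im["frame"][v0:v1,u0:u1].reshape(-1,3).astype(int);q=P[v0:v1,u0:u1].reshape(-1,3);m=c(F,q);return q[m],F[m]
q,_=col(T,PT,(205,265,240,300),lambda F,q:(F[:,2]>F[:,0]+40)&(q[:,2]>.19)&(q[:,2]<.22));pca(q,"strapT")
q,_=col(S,PS,(365,410,150,200),lambda F,q:(F[:,2]>F[:,0]+40)&(q[:,2]>.19)&(q[:,2]<.22));pca(q,"strapS")
q,_=col(T,PT,(205,265,240,300),lambda F,q:(F[:,0]>F[:,2]+20)&(q[:,2]>.155)&(q[:,2]<.185));pca(q,"bodytopT");print(q.min(0),q.max(0))
q,_=col(S,PS,(365,410,150,230),lambda F,q:(F[:,0]>F[:,2]+20)&(q[:,2]>.08)&(q[:,2]<.185));pca(q,"bodyS");print(q.min(0),q.max(0))
# rim circle fit
for n,im,P,r in(("T",T,PT,(395,440,240,285)),("S",S,PS,(195,250,275,335))):
    q,_=col(im,P,r,lambda F,q:(q[:,2]>.0435)&(q[:,2]<.05))
    (c,w,a)=cv2.fitEllipse(cv2.convexHull((q[:,:2]*1000).astype(np.float32)));print("rim",n,c,w)
E
```

```text
loop L (array([0.4915, 0.259 , 0.1958]), 0.0221) R (array([0.5014, 0.2492, 0.2049]), 0.0291)
lip top (array([0.4481, 0.2511, 0.204 ]), 0.0028)
post end strap (array([0.5398, 0.2587, 0.1964]), 0.0009)
dock rim (array([ 0.5506, -0.1727,  0.0406]), 0.0017) [ 0.5555 -0.1722  0.046 ] [ 0.5495 -0.1725  0.046 ]
loop at z .203 [0.4951 0.2681 0.203 ] [0.4951 0.2362 0.203 ] [0.498  0.2423 0.203 ] [0.5026 0.2655 0.203 ]
slot ends [ 0.5525 -0.1627  0.02  ] [ 0.5433 -0.1813  0.02  ] [ 0.5479 -0.172   0.02  ]
disc [ 0.5496 -0.173   0.004 ] foot [0.5317 0.257  0.014 ]
strapT 248 [0.4928 0.2536 0.2019] [-0.995 -0.102] [0.0036 0.0283]
strapS 189 [0.4954 0.2532 0.1998] [-0.995 -0.101] [0.0048 0.0292]
bodytopT 82 [0.4939 0.2456 0.1683] [-0.989  0.151] [0.0079 0.0096]
[0.48061021 0.23769554 0.15512287] [0.51011619 0.26698118 0.17564401]
bodyS 288 [0.5033 0.2451 0.1413] [-0.92  -0.392] [0.0082 0.0085]
[0.48524381 0.23733192 0.08902913] [0.51493716 0.26657542 0.17231182]
rim T (550.1165161132812, -173.0914306640625) (58.7493896484375, 59.39154815673828)
rim S (554.0198974609375, -172.52545166015625) (59.33601379394531, 59.48456954956055)
```

```bash
cat >> h.py <<'E'
def q(yaw): # tool down, tool y along lantern y at heading yaw
    a=np.pi+yaw; return [0,np.cos(a/2),np.sin(a/2),0]
def st(n=""):
    s=state();print(n,round(s["time"],2),s["ee_pos"].round(4),"F",s["ft_force"].round(2),"M",s["moment"].round(3),"gap",round(float(s["finger_gap"]),4),"ff",round(float(s["finger_force"]),1),"j6",round(float(s["joint_pos"][5]),2));return s
E
python3 - <<'E'
from h import *
for y,p in((0.05,(.497,.253,.145)),(0.05,(.36,.24,.165)),(-.46,(.551,-.173,.12)),(-1.1,(.551,-.173,.12)),(1.1,(.551,-.173,.12))):
    j=inverse_kinematics(p,q(y));print(y,None if j is None else np.round(j,2))
P=np.load("T.npy")[240:300,205:265].reshape(-1,3);b=P[(P[:,2]>.164)&(P[:,2]<.176)]
print(cv2.minAreaRect((b[:,:2]*1000).astype(np.float32)),len(b))
P=np.load("S.npy")[150:235,365:415].reshape(-1,3);b=P[(P[:,2]>.10)&(P[:,2]<.172)&(P[:,0]<.52)]
print(cv2.minAreaRect((b[:,:2]*1000).astype(np.float32)),len(b))
E
```

```text
0.05 [ 0.41 -0.02  1.5  -0.    1.67 -1.21]
0.05 [ 0.51 -0.37  1.77 -0.    1.75 -1.11]
-0.46 [-0.36  0.04  1.48 -0.    1.62 -1.47]
-1.1 [-0.36  0.04  1.48 -0.    1.62 -0.83]
1.1 None
((508.0408630371094, 253.28582763671875), (54.506080627441406, 29.11610984802246), 0.9704732894897461) 91
((499.82366943359375, 251.97279357910156), (29.193578720092773, 34.27907180786133), 89.06232452392578) 467
```

```bash
python3 - <<'E'
from h import *
Q=q(0.0)
move_to([.497,.253,.30],Q);st("above")
move_l([.497,.253,.145],.1);st("down")
close();s=st("closed")
im=get_image("scene");a=cv2.resize(im["frame"][110:270,330:490],None,fx=3.5,fy=3.5,interpolation=cv2.INTER_CUBIC)
cv2.imwrite("pics/g1.png",a)
E
```

```text
above 1.69 [0.4966 0.2537 0.2998] F [-0.67  0.99  0.39] M [-0.005 -0.049  0.036] gap 0.088 ff 0.0 j6 -1.16
down 3.39 [0.4973 0.2531 0.1458] F [-0.91  0.41  0.34] M [ 0.081 -0.082 -0.075] gap 0.0879 ff 0.0 j6 -1.16
closed 4.32 [0.497  0.2531 0.145 ] F [0.49 0.99 0.51] M [0.133 0.052 0.031] gap 0.0299 ff 30.0 j6 -1.16
```

View pics/g1.png

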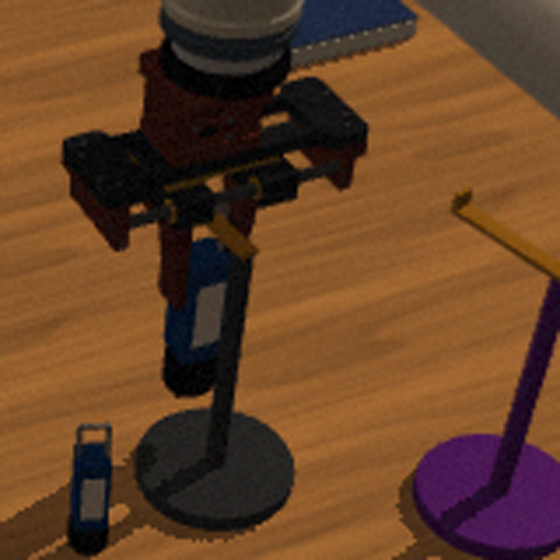

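The crop shows the fingers on the body's y flats with the strap between them at about (235,235), and the gap reads 29.9 mm. I'll lift it and take it off the hook.

```bash
python3 - <<'E'
from h import *
p=np.array([.497,.253,.145])
move_l(p+[0,0,.018],.05);st("lift")
o=np.array([-.995,-.101,0])*.13
move_l(p+[0,0,.018]+o,.12);st("out")
p=p+o;p[2]=.25
move_l(p,.15);st("up");hold(.1)
import pickle
for n in("scene","top"):
    im=get_image(n);pickle.dump(im,open(n+"2.pkl","wb"));cv2.imwrite(f"pics/{n}2.png",im["frame"])
a=cv2.imread("pics/scene2.png")[80:300,220:420]
cv2.imwrite("pics/g2.png",cv2.resize(a,None,fx=2.7,fy=2.7,interpolation=cv2.INTER_CUBIC))
E
```

```text
lift 4.88 [0.4972 0.2531 0.1634] F [ 0.15 -0.52 -2.46] M [ 0.035 -0.02   0.004] gap 0.0299 ff 30.0 j6 -1.16
out 6.11 [0.368  0.2399 0.1629] F [-0.39  0.47 -0.98] M [ 0.016 -0.024  0.043] gap 0.0299 ff 30.0 j6 -1.07
up 6.84 [0.3676 0.2398 0.249 ] F [ 0.49 -0.88 -2.07] M [0.033 0.002 0.028] gap 0.0298 ff 30.0 j6 -1.07
```

View pics/g2.png

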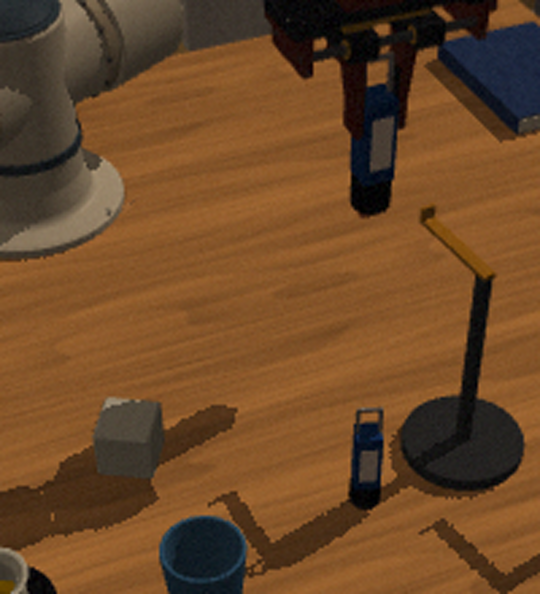

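The lantern hangs from the gripper clear of the hook, with its body at (378,140) and its foot at (370,200) in the crop. I'll carry it over the dock and compare the lantern with the dock in the same camera.

```bash
python3 - <<'E'
from h import *
import pickle
move_to([.551,-.173,.25],q(-.46));hold(.3);st("above dock")
for n in("scene","top"):
    im=get_image(n);pickle.dump(im,open(n+"3.pkl","wb"));cv2.imwrite(f"pics/{n}3.png",im["frame"])
    if n=="scene":
        P=cloud(im).reshape(-1,3);F=im["frame"].reshape(-1,3).astype(int)
        m=(np.hypot(P[:,0]-.551,P[:,1]+.173)<.05)
        for z0,z1 in((.16,.175),(.175,.192),(.195,.22),(.22,.235)):
            b=P[m&(P[:,2]>z0)&(P[:,2]<z1)]
            print(z0,len(b),b.mean(0).round(4),b.min(0).round(4),b.max(0).round(4))
            if z0<.17 or z0==.175:
                from scipy.optimize import least_squares
                r=least_squares(lambda c:np.hypot(b[:,0]-c[0],b[:,1]-c[1])-.018,[.54,-.173],loss="soft_l1",f_scale=.001);print("foot axis",r.x.round(4),r.cost)
f=cv2.imread("pics/scene3.png")[170:340,140:300]
cv2.imwrite("pics/g3.png",cv2.resize(f,None,fx=3.4,fy=3.4,interpolation=cv2.INTER_CUBIC))
E
```

```text
above dock 9.0 [ 0.5511 -0.1723  0.2502] F [-0.64  0.51 -1.43] M [-0.006  0.001  0.029] gap 0.0298 ff 30.0 j6 -1.47
0.16 67 [ 0.5661 -0.173   0.1698] [ 0.5512 -0.1898  0.1633] [ 0.5721 -0.1553  0.1749]
foot axis [ 0.5834 -0.1732] 0.00022963212814175715
0.175 121 [ 0.5663 -0.1726  0.1834] [ 0.5517 -0.1895  0.175 ] [ 0.5714 -0.1548  0.1918]
foot axis [ 0.5841 -0.1729] 0.0004533866155202635
0.195 201 [ 0.5644 -0.1729  0.2076] [ 0.5452 -0.1912  0.1953] [ 0.5734 -0.1528  0.22  ]
0.22 114 [ 0.5657 -0.175   0.2272] [ 0.5501 -0.191   0.2201] [ 0.5738 -0.1532  0.235 ]
```

View pics/g3.png

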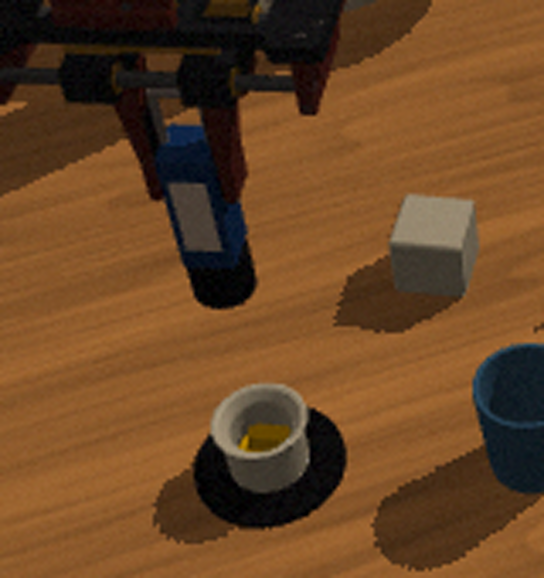

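In the scene camera the foot's axis is at about (0.554,-0.1725), the same as the dock rim in that camera. The lantern is centred over the dock, so I'll descend while watching the force.

```bash
cat >> h.py <<'E'
def fz(n=5):
    v=[]
    for _ in range(n): hold(.02);v.append(state()["ft_force"])
    return np.mean(v,0)
E
python3 - <<'E'
from h import *
import pickle
from scipy.optimize import least_squares
P=cloud(pickle.load(open("scene3.pkl","rb"))).reshape(-1,3)
b=P[(np.hypot(P[:,0]-.551,P[:,1]+.173)<.03)&(P[:,2]>.163)&(P[:,2]<.19)]
c=least_squares(lambda c:np.hypot(b[:,0]-c[0],b[:,1]-c[1])-.018,[.552,-.173],loss="soft_l1",f_scale=.001).x
print("foot axis S",c.round(4))
x,y=.551,-.1727
move_l([x,y,.155],.12);hold(.2);f0=fz(10);print("base",f0.round(2))
z=.155
while z>.1045:
    z-=.002 if z>.124 else .001
    move_l([x,y,z],.03);f=fz(4)-f0
    print(round(z,4),f.round(1),end=" | ")
    if f[2]>4 or np.hypot(*f[:2])>6: break
st("\nstop")
E
```

```text
foot axis S [ 0.5519 -0.172 ]
base [-0.08  0.1  -1.75]
0.153 [ 0.2 -0.7  0.1] | 0.151 [ 0.5 -0.1 -0.1] | 0.149 [-0.2  0.1  0.3] | 0.147 [ 0.4 -0.2  0.1] | 0.145 [-0.  -0.5  0.2] | 0.143 [-0.2 -0.1  0.2] | 0.141 [0.8 0.2 0.2] | 0.139 [ 0.4 -0.1 -0.4] | 0.137 [ 0.5  0.  -0.2] | 0.135 [ 0.2  0.1 -0.2] | 0.133 [-0.3 -0.6 -0. ] | 0.131 [-0.1 -0.4 -0.5] | 0.129 [0.  0.1 0.3] | 0.127 [0.2 0.2 0.2] | 0.125 [ 0.2  0.4 -0.1] | 0.123 [-0.1  0.1 -0.2] | 0.122 [ 0.1  0.  -0.1] | 0.121 [0.2 0.  0.1] | 0.12 [ 0.2 -0.5  0.1] | 0.119 [-0.1  0.2  0.4] | 0.118 [-0.1 -0.2  0.1] | 0.117 [-0.2 -0.2 -0.1] | 0.116 [ 0.4 -0.3  0. ] | 0.115 [-0.1 -0.1  0.1] | 0.114 [ 0.2 -0.5 -0. ] | 0.113 [-0.1  0.   0.1] | 0.112 [ 0.3 -0.4 -0.2] | 0.111 [-0.3 -0.2 -0.2] | 0.11 [-0.2  0.6 -0.3] | 0.109 [ 0.3 -0.   0.4] | 0.108 [ 0.1  0.1 -0.4] | 0.107 [ 0.1 -0.2  0.3] | 0.106 [ 0.   0.1 -0. ] | 0.105 [-0.3 -0.   3.2] | 0.104 [-2.3  0.4  8. ] | 
stop 21.49 [ 0.5513 -0.1728  0.1055] F [-2.17 -0.12  5.63] M [0.137 0.505 0.015] gap 0.0299 ff 30.0 j6 -1.47
```

The tongue met no plate on the way down and first touched at TCP z 0.105, which is where it should be when fully home. I'll ease off, let go and check.

```bash
python3 - <<'E'
from h import *
x,y=.551,-.1727
move_l([x,y,.105],.03);gripper_open();st("open")
move_l([x,y,.28],.1);move_to([.40,.12,.35],q(0));st("away")
out=[]
for n,r in(("scene",(175,335,165,325)),("top",(354,474,190,310))):
    im=get_image(n);P=cloud(im).reshape(-1,3);d=np.hypot(P[:,0]-.552,P[:,1]+.1725)
    b=P[(d<.04)&(P[:,2]>.05)];t=b[(b[:,2]>.12)&(b[:,2]<.14)]
    print(n,"top z",np.sort(b[:,2])[-5:].round(4),"body top",t.mean(0).round(4) if len(t) else 0)
    c=im["frame"][r[0]:r[1],r[2]:r[3]];out.append(cv2.resize(c,(390,390),interpolation=cv2.INTER_CUBIC))
cv2.imwrite("pics/end.png",np.hstack(out))
E
```

```text
open 22.74 [ 0.551  -0.1727  0.105 ] F [ 0.16 -0.07  0.03] M [0.003 0.032 0.014] gap 0.0879 ff 0.0 j6 -1.47
away 25.92 [0.4005 0.1195 0.3495] F [-0.24 -0.83 -0.68] M [ 0.064  0.012 -0.006] gap 0.0878 ff 0.0 j6 -1.36
scene top z [0.1651 0.1653 0.1657 0.1658 0.1662] body top [ 0.5565 -0.173   0.1284]
top top z [0.1684 0.1686 0.1687 0.1697 0.1699] body top [ 0.5471 -0.1709  0.1302]
```

View pics/end.png

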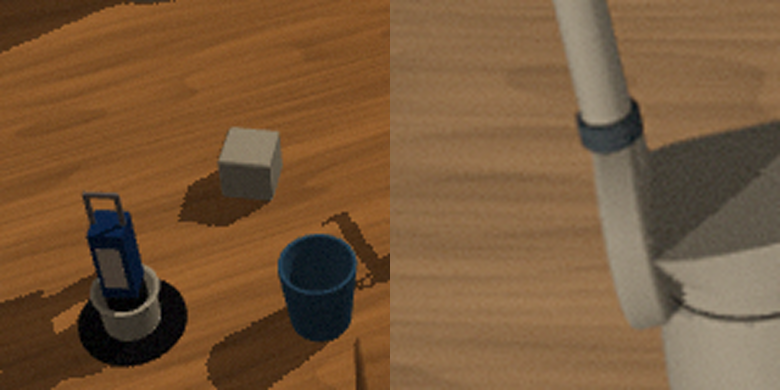

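The lantern stands upright in the dock at (120,260). Its loop top measures 0.166 m, matching the 158 + 8 mm expected when fully home, and the cube and cup look untouched. I cropped the top view in the wrong place, but the scene view and the depth readings are enough.

```bash
python3 -c "
from h import *
hold(.3);print(job_done())"
```

```text
the job is handed in; nothing more can be done
None
```

The blue lantern is off its hook and standing in the dock, with its tongue fully home by contact height and loop-top height; the gripper is clear and the job is handed in, though no verdict was returned.

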